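# Pack the sampling caddy by colour

## Robot

A 7-joint arm with a two-finger parallel gripper is mounted at the origin on a cart in front of the work surface, level with it; the furniture and walls round the work are solid. World frame = base frame: x ahead of the robot, y to its left, z up, the work surface at z = 0. Lengths are in m, angles in rad, forces in N, time in s.
With the tool pointing down it reaches from about 0.4 to 0.85 m from the base axis. Payload 10.4 kg.
Tool frame: the origin (TCP) lies between the finger pads; the fingertips stand 22 mm ahead of it and the grasp point (between the pads) lies 3 mm ahead of it (r.nose_length is the distance from the TCP to the fingertips, in m); z points along the fingers, y is the line along which they close (so a half turn about z gives the same grasp; the last joint's range is limited). The gripper opens to 87 mm and grips with 3 to 60 N. Pads are 19 mm wide; open, the fingers measure 117 mm over their backs; the gripper's body (75 mm by 190 mm) begins 51 mm behind the grasp point.
Start: joints at [1.279, 0.332, -0.065, 1.46, 0.022, 1.35, -0.088], TCP at [0.166, -0.603, 0.245] pointing down, gripper open.
Joint ranges: [-2.6, 2.6], [-0.5, 2.12], [-1.47, 1.34], [0.16, 2.42], [-1.27, 4.41], [0.06, 2.06], [-2.6, 2.6]. Speed limits (rad/s): [2.22, 2.22, 2.79, 2.79, 3.14, 3.14, 3.14].

## Interface

Orientations are given as a unit quaternion [x, y, z, w].
In Python, from bench import readout, cams, r gives the robot as it stands. The module is installed in compiled form; this text tells all that it offers.
- The arm moves only by the tool step_arm, never from a script. Its argument "deltas" is a list that holds one entry, the list of rows, each a list of 7 numbers: the turn, a rotation vector about the tool's x, y, z in rad, then the shift along the tool's x, y, z in m, then the opening in per cent of the stroke, from 0 (shut) to 100 (fully open). A call has 1 to 20 rows; each row is the pose to reach, as a shift and turn from the pose commanded when the call began, along the tool's axes at that moment; what a row does not reach only later rows make up. A row lasts 1/8 s, in which the tool goes at most 62.5 mm and 10.7 degrees, less where a joint would pass 70% of its speed; a pose out of reach is approached as far as the arm can. A call with a gripper value outside its range is refused whole. The fingers move at their own pace and stop on an object; "squeeze" is the grip in N (left out, the last holds). Time passes only in rows, so rows that repeat a pose let the fingers close. It gives the time, the measured TCP pose, the force, the opening and the grip force at its end, in the units of the state.
- readout.read_state(): the state, without advancing time (a new reading comes with each control period).
- cams.camera(name): name is "side" or "top"; returns a dict with "img" (480x640x3 uint8, red, green, blue), "fx", "fy", "cx", "cy" (pixels), "origin" and "rotation" of the camera in the world. Camera axes: x right, y up, looking along -z (the intrinsics and any distortion apply to the point x, -y, -z); pixel columns grow to the right and rows downward; lengths in m; the calibration is good to about 2 mm. A picture is of the moment at which its call begins. There is no depth.
- r.close_job(): hands the job in; it is judged then, once.
The state is a dict: "time": time; "joint_positions": joint angles; "joint_vel": joint speeds; "joint_torque": joint torques, N m; "ee_pos": TCP position; "eef_rot": TCP orientation; "ft_force": force on the tool from outside, world axes, zero at the start; "torque": the same for the moment, N m; "width": finger opening in m; "grip_force": force on a finger pad.
Only numpy, scipy, OpenCV 4.12 (cv2) and the standard library are available. Lean on these libraries where they do the work, as an engineer would, in place of code of your own. Each camera call takes 0.05 s, during which the arm holds its last target. There are 200 camera calls.

## Task

Pack the sampling caddy: stand the dropper bottle with the black cap, the jar with the blue lid, the small jar with the dark green lid and the orange rubber stopper upright in the four coloured inserts of the caddy, each in the middle of the insert of its own colour (for the bottle and jars, the colour of the cap). The amber bottle with the white cap and the grey stopper do not belong to the kit: leave them standing where they are.

Things in the scene. Friction and masses are not known exactly. Their poses are not given: they have to be found in the camera images.
- dropper_bottle: amber glass dropper bottle with black cap, 38 mm diameter, 85 mm tall. Round about its upright z axis; origin: centre of its underside. Loose, upright on the bench; about 0.07 kg. Grip its straight amber body, at 15 to 40 mm height.
- blue_jar: low clear jar with wide blue screw lid, 52 mm diameter, 60 mm tall. Round about its upright z axis; origin: centre of its underside. Loose, upright on the bench; about 0.11 kg. Grip the body below the lid, below 45 mm height.
- green_jar: small clear glass jar with dark green lid, 32 mm diameter, 53 mm tall. Round about its upright z axis; origin: centre of its underside. Loose, upright on the bench; about 0.05 kg. Grip the body below the lid, below 40 mm height.
- orange_stopper: orange-red rubber stopper, slightly tapered, 28 mm diameter, 26 mm tall. Round about its upright z axis; origin: centre of its underside. Loose, standing on the bench; about 20 g.
- white_cap_bottle: look-alike, to be left: amber bottle with white cap, 57 mm diameter, 92 mm tall. Round about its upright z axis; origin: centre of its underside. Loose, upright on the bench. (Among the loose things also stands a fixed grey pot, 80 mm wide, 101 mm tall, 0.64 m ahead of the robot and 0.04 m left.)
- grey_stopper: look-alike, to be left: grey rubber stopper, 34 mm diameter, 30 mm tall. Round about its upright z axis; origin: centre of its underside. Loose, on the bench.
- insert_black: Black insert, one of four set 2 by 2 (94 mm apart) in the fixed grey caddy (14 mm rim round them, dark end handles). Square tray, 92 mm outside, rim 10 mm high and 3 mm thick, floor 3 mm thick. Origin: centre of its underside, 4 mm above the bench; z up, x and y along the caddy's sides. Fixed; inserts and caddy are placed differently at each start.
- insert_blue: Blue insert, one of four set 2 by 2 (94 mm apart) in the fixed grey caddy (14 mm rim round them, dark end handles). Square tray, 92 mm outside, rim 10 mm high and 3 mm thick, floor 3 mm thick. Origin: centre of its underside, 4 mm above the bench; z up, x and y along the caddy's sides. Fixed; inserts and caddy are placed differently at each start.
- insert_green: Dark green insert, one of four set 2 by 2 (94 mm apart) in the fixed grey caddy (14 mm rim round them, dark end handles). Square tray, 92 mm outside, rim 10 mm high and 3 mm thick, floor 3 mm thick. Origin: centre of its underside, 4 mm above the bench; z up, x and y along the caddy's sides. Fixed; inserts and caddy are placed differently at each start.
- insert_orange: Orange insert, one of four set 2 by 2 (94 mm apart) in the fixed grey caddy (14 mm rim round them, dark end handles). Square tray, 92 mm outside, rim 10 mm high and 3 mm thick, floor 3 mm thick. Origin: centre of its underside, 4 mm above the bench; z up, x and y along the caddy's sides. Fixed; inserts and caddy are placed differently at each start.
Things that resemble listed ones, but are neither listed nor needed, are in the scene too. Leave any purple look-alike of the green_jar alone.

How it is judged:
At the end, for the whole second after the job is handed in: Each of the four kit items stands upright (within 11 degrees) on the floor of the insert of its colour, its axis within 15 mm of the insert's centre, at rest and released; the white-capped bottle and the grey stopper stand upright within 20 mm of where they were (horizontal distance between dropper_bottle and insert_black below 0.015 m and z of dropper_bottle in the frame of insert_black below 0.008 m and angle between each of dropper_bottle, blue_jar, green_jar, orange_stopper, white_cap_bottle, grey_stopper's own z axis and vertical below 0.2 rad and linear speed of each of dropper_bottle, blue_jar, green_jar, orange_stopper below 0.02 m/s and contact force between each of dropper_bottle, blue_jar, green_jar, orange_stopper and the fingers below 0.05 N and horizontal distance between blue_jar and insert_blue below 0.015 m and z of blue_jar in the frame of insert_blue below 0.008 m and horizontal distance between green_jar and insert_green below 0.015 m and z of green_jar in the frame of insert_green below 0.008 m and horizontal distance between orange_stopper and insert_orange below 0.015 m and z of orange_stopper in the frame of insert_orange below 0.008 m and distance of each of white_cap_bottle, grey_stopper from where it was at the start of the episode below 0.02 m); the robot touches nothing.
It fails at once if a look-alike is moved or knocked over (distance of any of white_cap_bottle, grey_stopper from where it was at the start of the episode above 0.02 m or angle between any of white_cap_bottle, grey_stopper's own z axis and vertical above 0.5 rad).
It also fails if it takes over 99 s, if anything falls off the work surface, if the arm or the gripper's body presses on something with over 40 N, if the wrist force passes 120 N, or if a joint passes its speed limit or range.

## Working session

There is one attempt and no reset: what is moved stays moved. The work goes in short steps, Python scripts to look and compute and a tool call to move; the robot and the scene stay as the last step left them, time stands still between calls to the robot, and variables do not carry over. Pictures are saved under pics/ and viewed, at most 14 in all, crops included, and the job is handed in when it is done.

Besides the shell and the picture viewer there is one more tool, called after "Call:" in YAML: its name, and indented under it one key for each argument. step_arm: Moves the arm, as the interface text tells. Its arguments: {"type":"object","properties":{"deltas":{"type":"array"},"squeeze":{"type":"number"}},"required":["deltas"]}

```bash
mkdir -p pics; python3 - <<'E'
from bench import readout,cams,r
import cv2,pickle
s=readout.read_state()
print({k:s[k] for k in("time","ee_pos","eef_rot","width","ft_force")},r.nose_length)
d={}
for n in("top","side"):
    c=cams.camera(n);d[n]=c
    cv2.imwrite(f"pics/{n}0.png",c["img"][:,:,::-1])
    print(n,{k:v for k,v in c.items() if k!="img"})
pickle.dump(d,open("c0.pkl","wb"))
E
```

```text
{'time': 0.0, 'ee_pos': array([ 0.16588022, -0.60221609,  0.24375068]), 'eef_rot': array([ 9.90984449e-01,  1.33975070e-01, -1.09728219e-04, -7.00755153e-04]), 'width': 0.08686916396228357, 'ft_force': array([ 0.27887554,  0.1146549 , -0.48964162])} 0.022
top {'fx': 472.2407402802127, 'fy': 472.2407402802127, 'cx': 316.66987754256115, 'cy': 243.32054438736634, 'origin': array([0.51471091, 0.07401329, 0.88722893]), 'rotation': array([ 0.01497862, -0.01487682, -0.69863015,  0.71517147])}
side {'fx': 598.5687116747253, 'fy': 598.5687116747253, 'cx': 328.8796999134891, 'cy': 241.9529837955471, 'origin': array([ 0.53871197, -0.70364575,  0.69920304]), 'rotation': array([ 4.19477250e-01, -1.08441044e-03,  7.74755105e-04,  9.07764871e-01])}
```

View pics/top0.png

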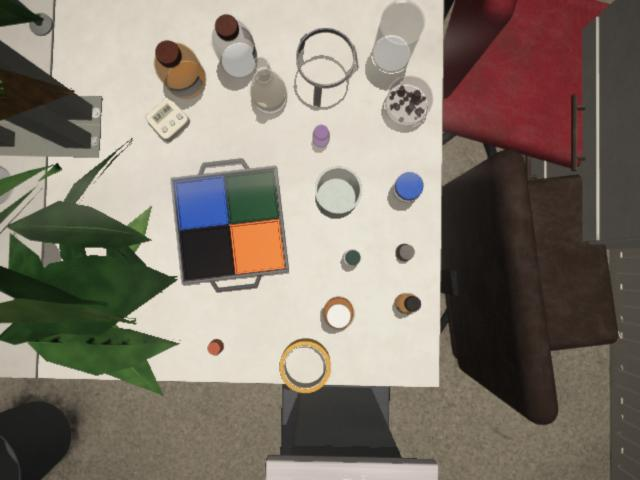

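View pics/side0.png

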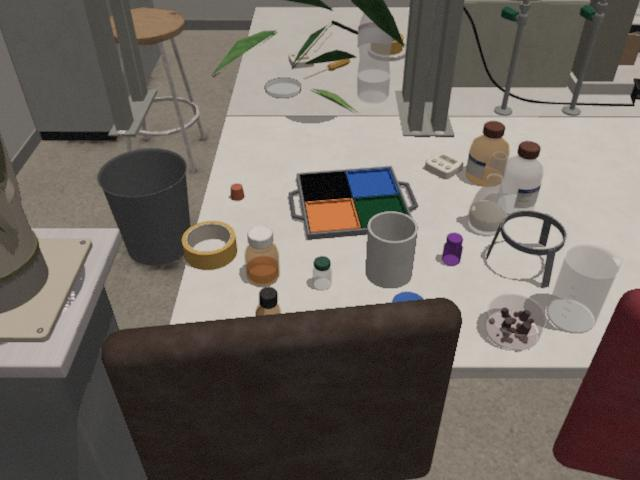

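Top view: the candidates are the black-cap bottle (413,304), blue lid (409,186), dark green lid (353,257), purple look-alike (321,135), grey stopper (405,252), white-cap bottle (339,316) and orange stopper (215,347). The caddy is near (230,225), with the black insert at (207,252), blue (202,202), green (252,196) and orange (258,247). The chair back is to the right and plant leaves are to the left.

```bash
cat > h.py <<'E'
import numpy as np,cv2,pickle
from scipy.spatial.transform import Rotation as R
def pix2w(c,u,v,z):
    d=R.from_quat(c["rotation"]).apply([(u-c["cx"])/c["fx"],-(v-c["cy"])/c["fy"],-1.])
    o=np.array(c["origin"]);return o+d*(z-o[2])/d[2]
def w2pix(c,p):
    q=R.from_quat(c["rotation"]).inv().apply(np.array(p)-c["origin"])
    return np.array([c["cx"]+c["fx"]*q[0]/-q[2],c["cy"]-c["fy"]*q[1]/-q[2]])
def blob(c,u,v,rad,lo,hi):
    m=cv2.inRange(cv2.cvtColor(c["img"],cv2.COLOR_RGB2HSV),np.array(lo),np.array(hi))
    w=np.zeros_like(m);cv2.circle(w,(u,v),rad,255,-1);m&=w
    n,l,s,ce=cv2.connectedComponentsWithStats(m)
    i=1+np.argmax(s[1:,4]);return ce[i],s[i],cv2.minAreaRect(np.argwhere(l==i)[:,::-1].astype(np.float32))
E
python3 - <<'E'
from h import *
d=pickle.load(open("c0.pkl","rb"));c=d["top"]
hsv=cv2.cvtColor(c["img"],cv2.COLOR_RGB2HSV)
for n,u,v in [("black",413,304),("bluelid",409,186),("green",353,257),("grey",405,252),("orange",215,347),("white",339,316),("ins_k",207,252),("ins_b",202,202),("ins_g",252,196),("ins_o",258,247),("bench",150,330)]: print(n,hsv[v,u])
for n,u,v,rad,lo,hi,z in [("black",413,304,16,(0,0,0),(179,255,60),.085),("bluelid",409,186,24,(105,120,60),(125,255,255),.06),("green",353,257,14,(60,50,0),(100,255,110),.053),("grey",405,252,14,(0,0,0),(179,90,110),.03),("orange",215,347,14,(0,120,60),(15,255,255),.026),("white",339,316,14,(0,0,150),(179,60,255),.092),
 ("ins_k",207,252,40,(0,0,0),(179,255,45),.008),("ins_b",202,202,40,(105,120,40),(125,255,255),.008),("ins_g",252,196,40,(55,90,0),(100,255,255),.008),("ins_o",258,247,40,(5,120,100),(20,255,255),.008)]:
    ce,s,mr=blob(c,u,v,rad,lo,hi)
    print(n,ce.round(1),s,np.round(mr[0],1),np.round(mr[1],1),round(mr[2],1),pix2w(c,*mr[0],z).round(4))
# caddy outline crop and item crop
cv2.imwrite("pics/crop.png",np.hstack([cv2.resize(c["img"][170:350,300:440],None,fx=3,fy=3),cv2.resize(c["img"][155:375,165:295][:180],None,fx=2.8,fy=3)])[:,:,::-1])
E
```

```text
black [11 35 59]
bluelid [111 147 182]
green [70 63 85]
grey [ 16  39 123]
orange [  7 152 185]
white [ 21  14 241]
ins_k [ 6 35 36]
ins_b [111 159 180]
ins_g [66 91 87]
ins_o [ 12 180 236]
bench [ 20  26 226]
black [411.7 303.4] [405 297  15  14 165] [412.  303.5] [13. 14.] 90.0 [ 0.4505 -0.089   0.085 ]
bluelid [409.2 187.9] [396 178  27  21 442] [409.2 188.5] [19.5 26.4] 85.2 [ 0.6501 -0.0862  0.06  ]
green [352.5 257. ] [347 251  12  13 124] [352.5 257. ] [12. 11.] 90.0 [0.5273 0.0107 0.053 ]
grey [400.3 253.4] [396 244  13  18  97] [401.4 252.8] [17.5 11.5] 82.4 [ 0.5373 -0.0796  0.03  ]
orange [214.8 346.9] [208 340  14  15 154] [214.9 346.7] [12.1 14.8] 26.6 [0.3597 0.2542 0.026 ]
white [338.3 315.6] [327 304  24  24 458] [338.5 315.5] [23. 23.] 90.0 [0.4282 0.0351 0.092 ]
ins_k [206.3 252. ] [ 180  225   54   55 2451] [206.2 252. ] [49.4 49.9] 83.7 [0.5308 0.2798 0.008 ]
ins_b [202.5 208.8] [ 177  187   52   43 1822] [201.8 207.8] [38.4 50.4] 83.3 [0.6132 0.2908 0.008 ]
ins_g [251.9 207.9] [ 228  194   50   29 1159] [252.1 206.8] [26.3 48.5] 83.2 [0.6173 0.1969 0.008 ]
ins_o [256.9 246. ] [ 230  219   55   55 2531] [256.9 246. ] [50.6 50.1] 83.7 [0.5442 0.1858 0.008 ]
```

View pics/crop.png

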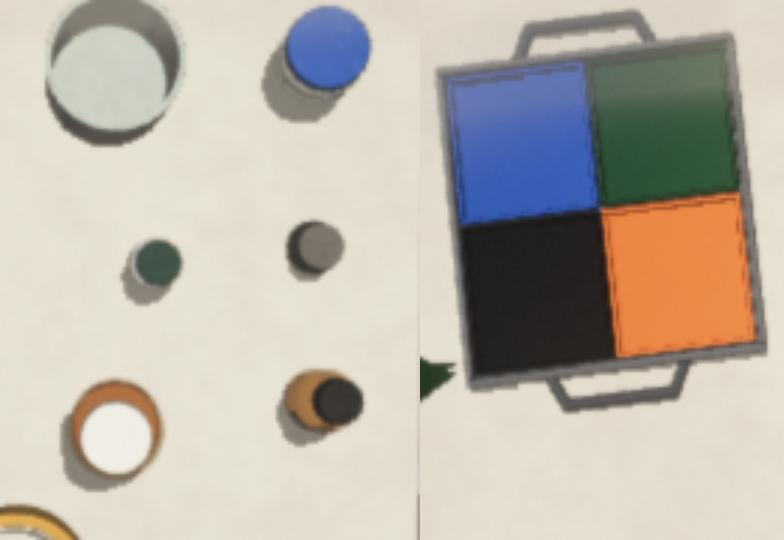

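The crop confirms the black-cap dropper, blue lid, dark green lid (not purple) and grey stopper. Next I check the caddy fit and the heights of the chair and leaves.

```bash
python3 - <<'E'
from h import *
d=pickle.load(open("c0.pkl","rb"));c=d["top"];s=d["side"]
hsv=cv2.cvtColor(c["img"],cv2.COLOR_RGB2HSV)
def ray(c,u,v):
    return np.array(c["origin"]),pix2w(c,u,v,-1)-c["origin"]
def tri(a,b):
    o1,d1=ray(c,*a);o2,d2=ray(s,*b)
    t=np.linalg.lstsq(np.stack([d1,-d2],1),o2-o1,rcond=None)[0]
    p,q=o1+t[0]*d1,o2+t[1]*d2;return ((p+q)/2).round(3),np.linalg.norm(p-q).round(3)
for a,b in [((545,420),(120,335)),((512,152),(452,306)),((445,290),(120,335))]: print("chair",tri(a,b))
for t in [(178,282),(180,342),(131,140),(162,393),(150,207),(60,168)]:
    print("leaf",t,[(z,*w2pix(s,pix2w(c,*t,z)).round(0),*pix2w(c,*t,z)[:2].round(2)) for z in (.05,.15,.25,.35,.45,.55)])
for a in [(38,10)]:pass
print("blue",pix2w(c,409.2,186.3,.06),"green",pix2w(c,352.7,257.4,.053),"grey",pix2w(c,406.5,252.3,.03))
# caddy model: fit grid over label image
from scipy.optimize import minimize
col={"k":(-1,-1),"o":(1,-1),"b":(-1,1),"g":(1,1)}
img=cv2.GaussianBlur(c["img"],(3,3),0).astype(float)
g=np.linspace(-.5,.5,21)*.090
def samples(p,k):
    e1=np.array([np.sin(p[2]),-np.cos(p[2])]);e2=np.array([np.cos(p[2]),np.sin(p[2])])
    return np.array(p[:2])+.047*(col[k][0]*e1+col[k][1]*e2)
def cost(p):
    t=0
    e1=np.array([np.sin(p[2]),-np.cos(p[2])]);e2=np.array([np.cos(p[2]),np.sin(p[2])])
    for k in col:
        o=samples(p,k);A,B=np.meshgrid(g,g)
        P=o+A.reshape(-1,1)*e1+B.reshape(-1,1)*e2
        px=np.array([w2pix(c,(*q,.012)) for q in P]).astype(np.float32)
        v=cv2.remap(img,px[:,0],px[:,1],cv2.INTER_LINEAR)[:,0] if False else cv2.remap(img.astype(np.float32),px[:,None,0],px[:,None,1],cv2.INTER_LINEAR)[:,0]
        t+=np.minimum(np.abs(v-np.median(v,0)).sum(1),120).mean()
    return t
f=minimize(cost,[.584,.240,.14],method="Nelder-Mead",options=dict(initial_simplex=[[.584,.240,.14],[.59,.24,.14],[.584,.246,.14],[.584,.24,.18]],maxiter=80))
print(f.x,f.fun,{k:samples(f.x,k).round(4) for k in col})
for k in col: print(k,w2pix(c,(*samples(f.x,k),.012)).round(1))
E
```

```text
chair (array([ 0.301, -0.263,  0.189]), np.float64(0.013))
chair (array([ 0.687, -0.215,  0.185]), np.float64(0.003))
chair (array([ 0.377, -0.176,  0.112]), np.float64(0.21))
leaf (178, 282) [(0.05, np.float64(297.0), np.float64(158.0), np.float64(0.48), np.float64(0.32)), (0.15, np.float64(297.0), np.float64(121.0), np.float64(0.48), np.float64(0.29)), (0.25, np.float64(297.0), np.float64(77.0), np.float64(0.49), np.float64(0.26)), (0.35, np.float64(297.0), np.float64(25.0), np.float64(0.49), np.float64(0.23)), (0.45, np.float64(298.0), np.float64(-37.0), np.float64(0.49), np.float64(0.2)), (0.55, np.float64(298.0), np.float64(-114.0), np.float64(0.5), np.float64(0.17))]
leaf (180, 342) [(0.05, np.float64(244.0), np.float64(160.0), np.float64(0.37), np.float64(0.31)), (0.15, np.float64(247.0), np.float64(122.0), np.float64(0.39), np.float64(0.28)), (0.25, np.float64(250.0), np.float64(78.0), np.float64(0.41), np.float64(0.25)), (0.35, np.float64(254.0), np.float64(26.0), np.float64(0.42), np.float64(0.23)), (0.45, np.float64(259.0), np.float64(-37.0), np.float64(0.44), np.float64(0
[... 1779 characters left out ...]
(0.48)), (0.25, np.float64(379.0), np.float64(39.0), np.float64(0.64), np.float64(0.43)), (0.35, np.float64(373.0), np.float64(-4.0), np.float64(0.62), np.float64(0.37)), (0.45, np.float64(367.0), np.float64(-58.0), np.float64(0.6), np.float64(0.32)), (0.55, np.float64(358.0), np.float64(-126.0), np.float64(0.58), np.float64(0.26))]
blue [ 0.65402855 -0.08613511  0.06      ] green [0.52656383 0.01035445 0.053     ] grey [ 0.53842956 -0.08886477  0.03      ]
[0.58380073 0.23873555 0.13590717] 111.49179077148438 {'k': array([0.5309, 0.2789]), 'o': array([0.5436, 0.1858]), 'b': array([0.624 , 0.2917]), 'g': array([0.6367, 0.1985])}
k [206.2 252. ]
o [256.6 246.3]
b [201.  201.8]
g [251.2 196.2]
```

```bash
python3 - <<'E'
from h import *
d=pickle.load(open("c0.pkl","rb"))
a=cv2.resize(d["side"]["img"][0:200,200:460],None,fx=3,fy=3,interpolation=cv2.INTER_CUBIC)
cv2.imwrite("pics/leaf.png",a[:,:,::-1])
E
```

```text
(no output)
```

View pics/leaf.png

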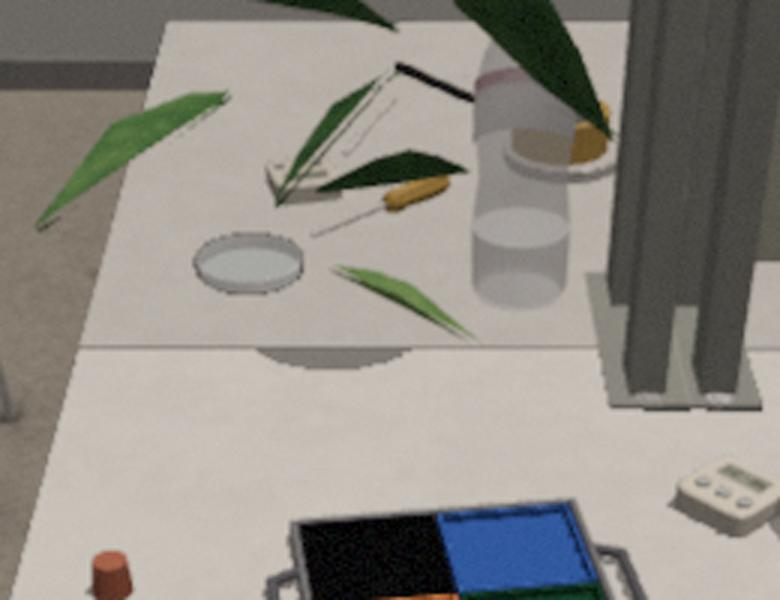

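The leaf tips are at z of about 0.14–0.3, near the stopper and the black and blue inserts, so I'll travel carefully there and watch the force. The chair top is at about 0.19, so I lift first. Next is a small helper that turns world waypoints into rows.

```bash
cat > plan.py <<'E'
import sys,json,numpy as np
from scipy.spatial.transform import Rotation as R
from bench import readout
# waypoints: x,y,z(TCP),phi(angle of tool x axis in world)
s=readout.read_state();p=np.array(s["ee_pos"]);q=R.from_quat(s["eef_rot"]);M=q.as_matrix()
print("t",round(s["time"],2),"p",p.round(4),"phi",np.arctan2(M[1,0],M[0,0]).round(3),"w",round(s["width"],4),"grip",round(s["grip_force"],1),"F",np.round(s["ft_force"],1),"j",np.round(s["joint_positions"],2))
for a in sys.argv[1:]:
    x,y,z,f=map(float,a.split(","))
    t=R.from_matrix([[np.cos(f),np.sin(f),0],[np.sin(f),-np.cos(f),0],[0,0,-1]])
    print([0 if abs(v)<5e-4 else round(float(v),3) for v in [*(q.inv()*t).as_rotvec(),*q.inv().apply(np.array([x,y,z])-p)]],"dist",np.linalg.norm([x,y,z]-p).round(3))
E
python3 plan.py .166,-.603,.34,.27 .45,-.3,.34,1.0 .5,0,.3,1.57 .36,.254,.2,2.18
```

```text
t 0.1 p [ 0.1659 -0.6022  0.2438] phi 0.269 w 0.087 grip 0.0 F [-0.6  0.2  0.3] j [ 1.28  0.33 -0.06  1.46  0.02  1.35 -0.09]
[-0.001, 0, -0.001, 0, 0.001, -0.096] dist 0.096
[-0.001, 0, -0.731, 0.354, -0.216, -0.096] dist 0.426
[-0.001, -0.001, -1.301, 0.482, -0.492, -0.056] dist 0.691
[-0.001, -0.001, -1.911, 0.415, -0.774, 0.045] dist 0.879
```

Call:
step_arm:
  deltas:
    - [[0,0,0,0,0,-0.096,100],[0,0,0,0,0,-0.096,100],[0,0,-0.731,0.354,-0.216,-0.096,100],[0,0,-0.731,0.354,-0.216,-0.096,100],[0,0,-0.731,0.354,-0.216,-0.096,100],[0,0,-0.731,0.354,-0.216,-0.096,100],[0,0,-0.731,0.354,-0.216,-0.096,100],[0,0,-0.731,0.354,-0.216,-0.096,100],[0,0,-0.731,0.354,-0.216,-0.096,100],[0,0,-1.301,0.482,-0.492,-0.056,80],[0,0,-1.301,0.482,-0.492,-0.056,80],[0,0,-1.301,0.482,-0.492,-0.056,80],[0,0,-1.301,0.482,-0.492,-0.056,80],[0,0,-1.301,0.482,-0.492,-0.056,80],[0,0,-1.301,0.482,-0.492,-0.056,80]]
  squeeze: 15

```text
time: 1.98
ee_pos: [0.4997, 0.0048, 0.3001]
eef_rot: [0.705, 0.71, 0.0, -0.001]
ft_force: [0.2, -0.4, 0.3]
width: 0.0694
grip_force: 0.0
```

```bash
python3 plan.py .34,.22,.22,2.18 .36,.254,.1,2.18 .36,.254,.026,2.18
```

```text
t 1.98 p [0.4997 0.0048 0.3001] phi 1.578 w 0.0694 grip 0.0 F [ 0.2 -0.4  0.3] j [ 0.59  0.08 -0.72  1.66  0.05  1.42 -0.13]
[0, -0.001, -0.602, 0.216, -0.158, 0.08] dist 0.28
[0, -0.001, -0.602, 0.25, -0.138, 0.2] dist 0.349
[0, -0.001, -0.602, 0.25, -0.138, 0.274] dist 0.396
```

Call:
step_arm:
  deltas:
    - [[0,0,-0.6,0.18,-0.1,0.08,80],[0,0,-0.6,0.18,-0.1,0.08,80],[0,0,-0.6,0.18,-0.1,0.08,80],[0,0,-0.6,0.18,-0.1,0.08,80],[0,0,-0.6,0.25,-0.138,0.2,80],[0,0,-0.6,0.25,-0.138,0.2,80],[0,0,-0.6,0.25,-0.138,0.2,80],[0,0,-0.6,0.25,-0.138,0.2,80],[0,0,-0.6,0.25,-0.138,0.2,80]]

```text
time: 3.1
ee_pos: [0.3635, 0.2493, 0.1013]
eef_rot: [0.468, 0.884, 0.0, 0.0]
ft_force: [0.0, -0.9, 0.8]
width: 0.0696
grip_force: 0.0
```

```bash
python3 plan.py .36,.254,.026,2.18; python3 - <<'E'
from h import *
from bench import cams
c=cams.camera("top");cv2.imwrite("pics/t1.png",c["img"][:,:,::-1])
c=cams.camera("side");cv2.imwrite("pics/s1.png",cv2.resize(c["img"][0:240,120:440],None,fx=2.4,fy=2.4)[:,:,::-1])
E
```

```text
t 3.1 p [0.3635 0.2493 0.1013] phi 2.168 w 0.0696 grip 0.0 F [ 0.  -0.9  0.8] j [ 0.26  0.18 -1.02  2.05  0.19  1.   -0.25]
[0.001, 0, -0.012, 0.006, 0, 0.075] dist 0.076
```

View pics/s1.png

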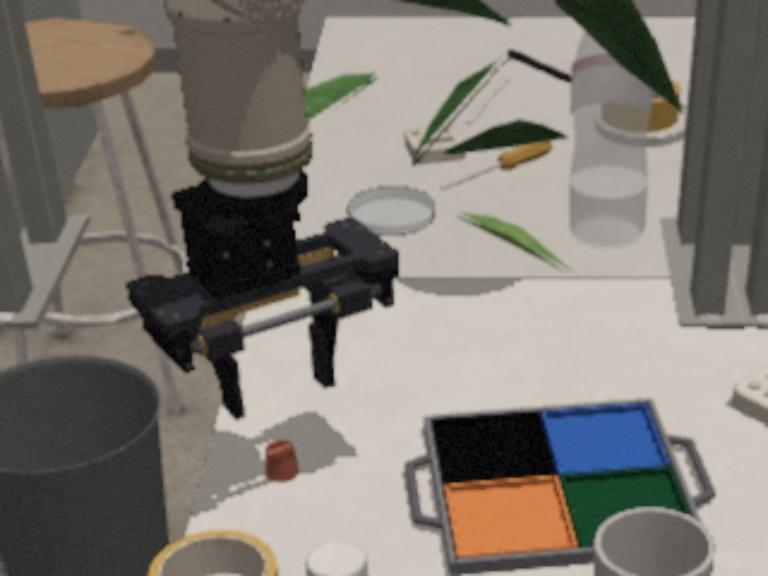

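The view shows the gripper over the orange stopper at crop (282,460), with the leaves untouched behind the wrist.

```bash
python3 plan.py .36,.254,.026,2.18
```

```text
t 3.2 p [0.3636 0.2493 0.1015] phi 2.168 w 0.07 grip 0.0 F [-0.5  0.2  0.4] j [ 0.26  0.18 -1.02  2.05  0.19  1.   -0.25]
[0.002, 0.001, -0.012, 0.006, 0, 0.075] dist 0.076
```

Call:
step_arm:
  deltas:
    - [[0,0,-0.012,0.006,0,0.05,70],[0,0,-0.012,0.006,0,0.075,70],[0,0,-0.012,0.006,0,0.075,70],[0,0,-0.012,0.006,0,0.075,70],[0,0,-0.012,0.006,0,0.075,0],[0,0,-0.012,0.006,0,0.075,0],[0,0,-0.012,0.006,0,0.075,0],[0,0,-0.012,0.006,0,0.075,0],[0,0,-0.012,0.006,0,0.075,0],[0,0,-0.012,0.006,0,0.075,0]]
  squeeze: 15

```text
time: 4.45
ee_pos: [0.3589, 0.2548, 0.0255]
eef_rot: [0.462, 0.887, -0.0, 0.0]
ft_force: [0.0, -0.7, 1.0]
width: 0.0254
grip_force: 15.0
```

```bash
python3 plan.py .36,.254,.12,2.18  .5436,.1858,.12,1.9 .5436,.1858,.036,1.9
```

```text
t 4.45 p [0.3589 0.2548 0.0255] phi 2.182 w 0.0254 grip 15.0 F [ 0.  -0.7  1. ] j [ 0.15  0.34 -0.95  2.11  0.37  0.86 -0.4 ]
[0, 0, 0.002, -0.001, 0, -0.094] dist 0.094
[0, 0, 0.282, -0.163, 0.112, -0.094] dist 0.219
[0, 0, 0.282, -0.162, 0.112, -0.01] dist 0.197
```

Call:
step_arm:
  deltas:
    - [[0,0,0,0,0,-0.05,0],[0,0,0,0,0,-0.094,0],[0,0,0,0,0,-0.094,0],[0,0,0.282,-0.163,0.112,-0.094,0],[0,0,0.282,-0.163,0.112,-0.094,0],[0,0,0.282,-0.163,0.112,-0.094,0],[0,0,0.282,-0.163,0.112,-0.094,0],[0,0,0.282,-0.163,0.112,-0.094,0],[0,0,0.282,-0.163,0.112,-0.06,0],[0,0,0.282,-0.163,0.112,-0.04,0],[0,0,0.282,-0.163,0.112,-0.04,0],[0,0,0.282,-0.163,0.112,-0.04,0]]

```text
time: 5.95
ee_pos: [0.5442, 0.1862, 0.0664]
eef_rot: [0.581, 0.814, 0.0, 0.0]
ft_force: [-0.2, 0.4, -0.7]
width: 0.0254
grip_force: 14.9
```

```bash
python3 plan.py .5436,.1858,.034,1.9 .5436,.1858,.15,1.9
```

```text
t 5.95 p [0.5442 0.1862 0.0664] phi 1.9 w 0.0254 grip 14.9 F [-0.2  0.4 -0.7] j [ 0.24  0.52 -0.81  1.75  0.43  1.05 -0.39]
[0.001, 0, 0, 0, -0.001, 0.032] dist 0.032
[0.001, 0, 0, 0, -0.001, -0.084] dist 0.084
```

Call:
step_arm:
  deltas:
    - [[0,0,0,0,0,0.025,0],[0,0,0,0,0,0.032,0],[0,0,0,0,0,0.032,0],[0,0,0,0,0,0.032,0],[0,0,0,0,0,0.032,50],[0,0,0,0,0,0.032,50],[0,0,0,0,0,0.032,50],[0,0,0,0,0,0.032,50],[0,0,0,0,0,-0.02,50],[0,0,0,0,0,-0.084,50],[0,0,0,0,0,-0.134,50],[0,0,0,0,0,-0.134,50],[0,0,0,0,0,-0.134,50]]

```text
time: 7.58
ee_pos: [0.5439, 0.1853, 0.1988]
eef_rot: [0.582, 0.813, -0.0, 0.0]
ft_force: [-0.0, -0.0, -0.7]
width: 0.0435
grip_force: 0.0
```

```bash
python3 plan.py .527,.011,.2,.3 .527,.011,.2,0 .527,.011,.033,0
```

```text
t 7.58 p [0.5439 0.1853 0.1988] phi 1.9 w 0.0435 grip 0.0 F [-0.  -0.  -0.7] j [ 0.31  0.38 -0.89  1.62  0.31  1.28 -0.3 ]
[0, 0.001, 1.6, -0.159, -0.072, -0.001] dist 0.175
[0, 0.001, 1.9, -0.159, -0.072, -0.001] dist 0.175
[0, 0.001, 1.9, -0.159, -0.072, 0.166] dist 0.241
```

```bash
python3 plan.py  .527,.011,.2,3.0 .527,.011,.11,3.0; python3 - <<'E'
from h import *
from bench import cams
c=cams.camera("top");pickle.dump(c,open("t2.pkl","wb"))
ce,s,mr=blob(c,256,246,30,(0,120,60),(9,255,225));print(ce,s,pix2w(c,*ce,.033))
cv2.imwrite("pics/t2.png",cv2.resize(c["img"][150:350,160:440],None,fx=2.8,fy=2.8)[:,:,::-1])
E
```

```text
t 7.58 p [0.5439 0.1853 0.1988] phi 1.9 w 0.0435 grip 0.0 F [-0.  -0.  -0.7] j [ 0.31  0.38 -0.89  1.62  0.31  1.28 -0.3 ]
[-0.001, 0, -1.1, -0.159, -0.072, -0.001] dist 0.175
[-0.001, 0, -1.1, -0.159, -0.072, 0.089] dist 0.196
[283.  254.5] [283 254   1   2   2] [0.52914097 0.13496539 0.033     ]
```

View pics/t2.png

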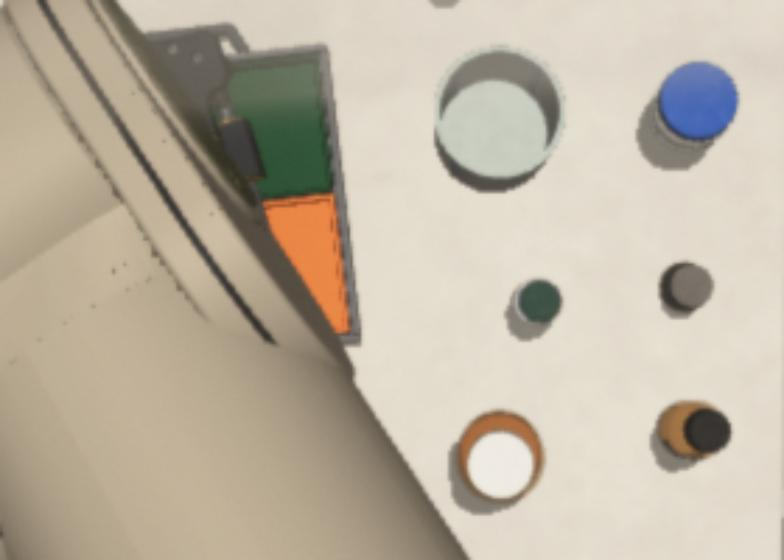

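The arm hides the orange stopper in this view. The remaining items are unchanged, with the green lid at crop (540,300).

Call:
step_arm:
  deltas:
    - [[0,0,-1.1,-0.159,-0.072,0,65],[0,0,-1.1,-0.159,-0.072,0,65],[0,0,-1.1,-0.159,-0.072,0,65],[0,0,-1.1,-0.159,-0.072,0,65],[0,0,-1.1,-0.159,-0.072,0,65],[0,0,-1.1,-0.159,-0.072,0,65],[0,0,-1.1,-0.159,-0.072,0.05,65],[0,0,-1.1,-0.159,-0.072,0.089,65],[0,0,-1.1,-0.159,-0.072,0.089,65],[0,0,-1.1,-0.159,-0.072,0.089,65]]

```text
time: 8.88
ee_pos: [0.5277, 0.0123, 0.1114]
eef_rot: [0.071, 0.998, 0.0, 0.0]
ft_force: [0.5, 0.0, 0.5]
width: 0.0566
grip_force: 0.0
```

```bash
python3 plan.py .527,.0105,.033,3.0; python3 - <<'E'
from h import *
from bench import cams
c=cams.camera("side");cv2.imwrite("pics/s2.png",cv2.resize(c["img"][140:340,180:440],None,fx=3,fy=3)[:,:,::-1])
E
```

```text
t 8.88 p [0.5277 0.0123 0.1114] phi 3.0 w 0.0566 grip 0.0 F [0.5 0.  0.5] j [ 0.73  0.41 -0.99  1.83  0.38  1.1   1.03]
[0.001, 0, 0, 0, -0.002, 0.078] dist 0.078
```

View pics/s2.png

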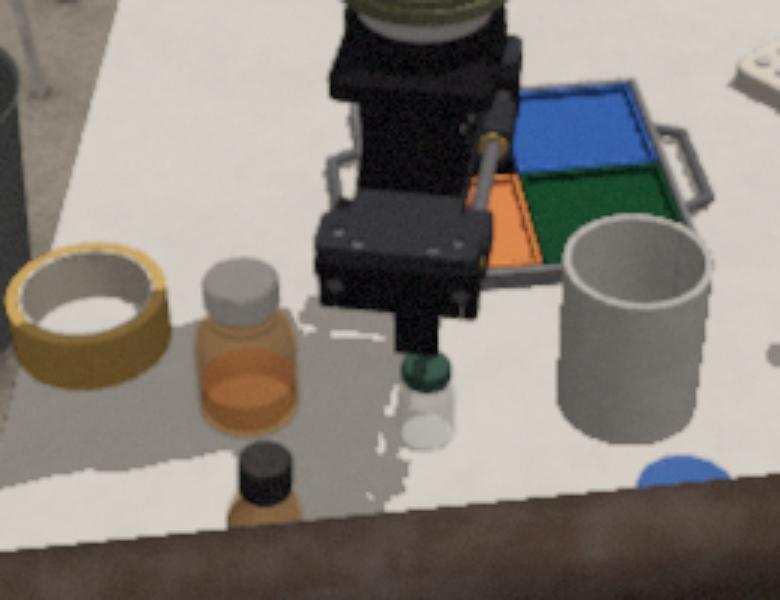

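The gripper is aligned over the green jar (crop 427,400), clear of the pot and the white-cap bottle.

Call:
step_arm:
  deltas:
    - [[0,0,0,0,-0.002,0.04,65],[0,0,0,0,-0.002,0.078,65],[0,0,0,0,-0.002,0.078,65],[0,0,0,0,-0.002,0.078,65],[0,0,0,0,-0.002,0.078,0],[0,0,0,0,-0.002,0.078,0],[0,0,0,0,-0.002,0.078,0],[0,0,0,0,-0.002,0.078,0],[0,0,0,0,-0.002,0.078,0],[0,0,0,0,-0.002,0.03,0],[0,0,0,0,-0.002,-0.03,0],[0,0,0,0,-0.002,-0.07,0],[0,0,0,0,-0.002,-0.07,0],[0,0,0,0,-0.002,-0.07,0]]

```text
time: 10.68
ee_pos: [0.5267, 0.0096, 0.1797]
eef_rot: [0.071, 0.997, -0.0, -0.0]
ft_force: [-0.5, -0.5, -0.8]
width: 0.0301
grip_force: 15.0
```

```bash
python3 plan.py .5436,.1858,.18,2.0 .6367,.1985,.12,1.7 .6367,.1985,.075,1.7
```

```text
t 10.68 p [0.5267 0.0096 0.1797] phi 3.0 w 0.0301 grip 15.0 F [-0.5 -0.5 -0.8] j [ 0.79  0.33 -1.04  1.76  0.3   1.22  1.1 ]
[-0.001, -0.001, 1.0, 0.008, 0.177, 0] dist 0.177
[-0.001, 0, 1.3, -0.082, 0.203, 0.06] dist 0.227
[-0.001, 0, 1.3, -0.082, 0.203, 0.105] dist 0.242
```

Call:
step_arm:
  deltas:
    - [[0,0,1.0,0.008,0.177,0,0],[0,0,1.0,0.008,0.177,0,0],[0,0,1.0,0.008,0.177,0,0],[0,0,1.0,0.008,0.177,0,0],[0,0,1.3,-0.082,0.203,0.06,0],[0,0,1.3,-0.082,0.203,0.06,0],[0,0,1.3,-0.082,0.203,0.06,0],[0,0,1.3,-0.082,0.203,0.09,0],[0,0,1.3,-0.082,0.203,0.105,0],[0,0,1.3,-0.082,0.203,0.105,0],[0,0,1.3,-0.082,0.203,0.105,0]]

```text
time: 12.05
ee_pos: [0.6372, 0.1994, 0.0762]
eef_rot: [0.66, 0.751, 0.0, 0.0]
ft_force: [0.3, 0.1, -0.3]
width: 0.0304
grip_force: 15.0
```

```bash
python3 plan.py .6367,.1985,.0405,1.7
```

```text
t 12.05 p [0.6372 0.1994 0.0762] phi 1.7 w 0.0304 grip 15.0 F [ 0.3  0.1 -0.3] j [ 0.12  0.66 -0.69  1.49  0.44  1.16 -0.52]
[0.001, 0, 0, -0.001, -0.001, 0.036] dist 0.036
```

Call:
step_arm:
  deltas:
    - [[0,0,0,-0.001,-0.001,0.028,0],[0,0,0,-0.001,-0.001,0.036,0],[0,0,0,-0.001,-0.001,0.036,0],[0,0,0,-0.001,-0.001,0.036,0],[0,0,0,-0.001,-0.001,0.036,55],[0,0,0,-0.001,-0.001,0.036,55],[0,0,0,-0.001,-0.001,0.036,55],[0,0,0,-0.001,-0.001,0.036,55],[0,0,0,-0.001,-0.001,-0.02,55],[0,0,0,-0.001,-0.001,-0.08,55],[0,0,0,-0.001,-0.001,-0.144,55],[0,0,0,-0.001,-0.001,-0.144,55],[0,0,0,-0.001,-0.001,-0.144,55]]

```text
time: 13.68
ee_pos: [0.636, 0.198, 0.2193]
eef_rot: [0.66, 0.751, -0.0, 0.0]
ft_force: [0.3, 0.3, -1.5]
width: 0.0482
grip_force: 0.0
```

```bash
python3 plan.py .654,-.086,.22,1.57 .654,-.086,.13,1.57
```

```text
t 13.68 p [0.636  0.198  0.2193] phi 1.7 w 0.0482 grip 0.0 F [ 0.3  0.3 -1.5] j [ 0.14  0.54 -0.74  1.34  0.36  1.39 -0.47]
[0, 0, 0.13, -0.284, -0.019, -0.001] dist 0.285
[0, 0, 0.13, -0.284, -0.019, 0.089] dist 0.298
```

Call:
step_arm:
  deltas:
    - [[0,0,0.13,-0.284,-0.019,0,100],[0,0,0.13,-0.284,-0.019,0,100],[0,0,0.13,-0.284,-0.019,0,100],[0,0,0.13,-0.284,-0.019,0,100],[0,0,0.13,-0.284,-0.019,0,100],[0,0,0.13,-0.284,-0.019,0.04,100],[0,0,0.13,-0.284,-0.019,0.089,100],[0,0,0.13,-0.284,-0.019,0.089,100],[0,0,0.13,-0.284,-0.019,0.089,100]]

```text
time: 14.8
ee_pos: [0.6542, -0.0857, 0.1316]
eef_rot: [0.707, 0.707, 0.0, 0.0]
ft_force: [0.3, -0.1, 1.0]
width: 0.0868
grip_force: 0.0
```

```bash
python3 plan.py .654,-.0861,.034,1.57; python3 - <<'E'
from h import *
from bench import cams
c=cams.camera("top");pickle.dump(c,open("t3.pkl","wb"))
cv2.imwrite("pics/t3.png",cv2.resize(c["img"][150:350,160:440],None,fx=2.8,fy=2.8)[:,:,::-1])
E
```

```text
t 14.8 p [ 0.6542 -0.0857  0.1316] phi 1.57 w 0.0868 grip 0.0 F [ 0.3 -0.1  1. ] j [ 0.52  0.57 -0.63  1.47  0.35  1.22 -0.16]
[0.001, 0, 0, 0, 0, 0.098] dist 0.098
```

View pics/t3.png

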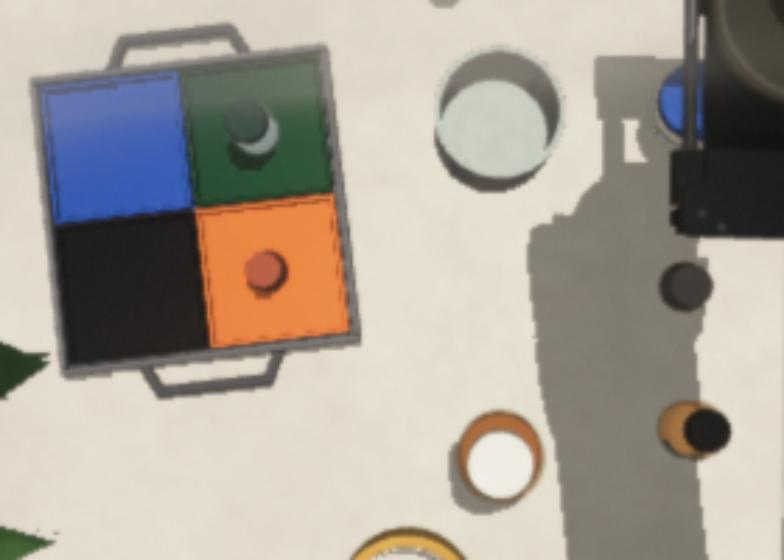

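The orange stopper (crop 264,271) and green jar (crop 250,123) stand well centred, and the gripper straddles the blue lid.

Call:
step_arm:
  deltas:
    - [[0,0,0,0,0,0.05,100],[0,0,0,0,0,0.085,100],[0,0,0,0,0,0.098,100],[0,0,0,0,0,0.098,100],[0,0,0,0,0,0.098,0],[0,0,0,0,0,0.098,0],[0,0,0,0,0,0.098,0],[0,0,0,0,0,0.098,0],[0,0,0,0,0,0.098,0],[0,0,0,0,0,0.098,0],[0,0,0,0,0,0.05,0],[0,0,0,0,0,-0.01,0],[0,0,0,0,0,-0.07,0],[0,0,0,0,0,-0.07,0],[0,0,0,0,0,-0.07,0]]
  squeeze: 20

```text
time: 16.73
ee_pos: [0.6533, -0.0861, 0.1996]
eef_rot: [0.707, 0.707, -0.001, -0.0]
ft_force: [-0.6, 0.1, -1.6]
width: 0.0493
grip_force: 19.9
```

```bash
python3 plan.py .637,.2,.2,1.7 .624,.2917,.14,1.7 .624,.2917,.085,1.7
```

```text
t 16.73 p [ 0.6533 -0.0861  0.1996] phi 1.57 w 0.0493 grip 19.9 F [-0.6  0.1 -1.6] j [ 0.52  0.51 -0.65  1.39  0.31  1.34 -0.14]
[-0.001, 0, -0.13, 0.286, -0.017, 0] dist 0.287
[-0.001, 0, -0.13, 0.378, -0.03, 0.06] dist 0.384
[-0.001, 0, -0.13, 0.378, -0.03, 0.115] dist 0.396
```

Call:
step_arm:
  deltas:
    - [[0,0,-0.13,0.286,-0.017,0,0],[0,0,-0.13,0.286,-0.017,0,0],[0,0,-0.13,0.286,-0.017,0,0],[0,0,-0.13,0.286,-0.017,0,0],[0,0,-0.13,0.286,-0.017,0,0],[0,0,-0.13,0.378,-0.03,0.06,0],[0,0,-0.13,0.378,-0.03,0.06,0],[0,0,-0.13,0.378,-0.03,0.09,0],[0,0,-0.13,0.378,-0.03,0.115,0],[0,0,-0.13,0.378,-0.03,0.115,0],[0,0,-0.13,0.378,-0.03,0.115,0]]

```text
time: 18.1
ee_pos: [0.6241, 0.2921, 0.0856]
eef_rot: [0.66, 0.751, -0.0, -0.0]
ft_force: [-0.8, 0.2, -1.2]
width: 0.0493
grip_force: 19.9
```

```bash
python3 plan.py .624,.2917,.0405,1.7
```

```text
t 18.1 p [0.6241 0.2921 0.0856] phi 1.7 w 0.0493 grip 19.9 F [-0.8  0.2 -1.2] j [-0.03  0.7  -0.7   1.41  0.46  1.2  -0.66]
[0, 0, 0, 0, 0, 0.045] dist 0.045
```

Call:
step_arm:
  deltas:
    - [[0,0,0,0,0,0.036,0],[0,0,0,0,0,0.045,0],[0,0,0,0,0,0.045,0],[0,0,0,0,0,0.045,0],[0,0,0,0,0,0.045,85],[0,0,0,0,0,0.045,85],[0,0,0,0,0,0.045,85],[0,0,0,0,0,0.045,85],[0,0,0,0,0,0,85],[0,0,0,0,0,-0.06,85],[0,0,0,0,0,-0.12,85],[0,0,0,0,0,-0.15,85],[0,0,0,0,0,-0.15,85],[0,0,0,0,0,-0.15,85]]

```text
time: 19.85
ee_pos: [0.6239, 0.2918, 0.2345]
eef_rot: [0.66, 0.751, -0.001, -0.0]
ft_force: [-0.1, 0.4, 0.3]
width: 0.0742
grip_force: 0.0
```

```bash
python3 plan.py .4505,-.089,.235,1.57 .4505,-.089,.15,1.57
```

```text
t 19.85 p [0.6239 0.2918 0.2345] phi 1.7 w 0.0742 grip 0.0 F [-0.1  0.4  0.3] j [-0.02  0.59 -0.75  1.25  0.39  1.45 -0.6 ]
[-0.001, 0.001, 0.13, -0.355, -0.221, 0] dist 0.418
[-0.001, 0.001, 0.13, -0.355, -0.221, 0.085] dist 0.427
```

Call:
step_arm:
  deltas:
    - [[0,0,0.13,-0.355,-0.221,0,75],[0,0,0.13,-0.355,-0.221,0,75],[0,0,0.13,-0.355,-0.221,0,75],[0,0,0.13,-0.355,-0.221,0,75],[0,0,0.13,-0.355,-0.221,0,75],[0,0,0.13,-0.355,-0.221,0,75],[0,0,0.13,-0.355,-0.221,0,75],[0,0,0.13,-0.355,-0.221,0.05,75],[0,0,0.13,-0.355,-0.221,0.085,75],[0,0,0.13,-0.355,-0.221,0.085,75],[0,0,0.13,-0.355,-0.221,0.085,75]]

```text
time: 21.22
ee_pos: [0.4511, -0.0883, 0.1514]
eef_rot: [0.707, 0.707, 0.0, 0.0]
ft_force: [-0.3, 0.0, 0.3]
width: 0.065
grip_force: 0.0
```

```bash
python3 plan.py .4505,-.089,.0415,1.57
```

```text
t 21.23 p [ 0.4511 -0.0883  0.1514] phi 1.57 w 0.065 grip 0.0 F [-0.3  0.   0.3] j [ 0.72  0.09 -0.64  1.97  0.06  1.1   0.05]
[0, 0, 0, -0.001, -0.001, 0.11] dist 0.11
```

Call:
step_arm:
  deltas:
    - [[0,0,0,-0.001,-0.001,0.05,75],[0,0,0,-0.001,-0.001,0.095,75],[0,0,0,-0.001,-0.001,0.11,75],[0,0,0,-0.001,-0.001,0.11,75],[0,0,0,-0.001,-0.001,0.11,0],[0,0,0,-0.001,-0.001,0.11,0],[0,0,0,-0.001,-0.001,0.11,0],[0,0,0,-0.001,-0.001,0.11,0],[0,0,0,-0.001,-0.001,0.11,0],[0,0,0,-0.001,-0.001,0.11,0],[0,0,0,-0.001,-0.001,0.06,0],[0,0,0,-0.001,-0.001,0,0],[0,0,0,-0.001,-0.001,-0.05,0],[0,0,0,-0.001,-0.001,-0.05,0],[0,0,0,-0.001,-0.001,-0.05,0]]
  squeeze: 15

```text
time: 23.1
ee_pos: [0.4493, -0.0895, 0.2]
eef_rot: [0.708, 0.707, -0.0, -0.0]
ft_force: [-0.5, 0.1, -0.4]
width: 0.0378
grip_force: 14.5
```

```bash
python3 plan.py .48,.14,.2,2.0 .531,.279,.14,2.0 .531,.279,.095,2.0
```

```text
t 23.1 p [ 0.4493 -0.0895  0.2   ] phi 1.57 w 0.0378 grip 14.5 F [-0.5  0.1 -0.4] j [ 0.75  0.03 -0.66  1.91  0.02  1.2   0.09]
[-0.001, 0, -0.43, 0.229, 0.03, 0] dist 0.232
[-0.001, 0, -0.43, 0.369, 0.081, 0.06] dist 0.382
[-0.001, 0, -0.43, 0.369, 0.081, 0.105] dist 0.392
```

Call:
step_arm:
  deltas:
    - [[0,0,-0.43,0.229,0.03,0,0],[0,0,-0.43,0.229,0.03,0,0],[0,0,-0.43,0.229,0.03,0,0],[0,0,-0.43,0.229,0.03,0,0],[0,0,-0.43,0.369,0.081,0.06,0],[0,0,-0.43,0.369,0.081,0.06,0],[0,0,-0.43,0.369,0.081,0.06,0],[0,0,-0.43,0.369,0.081,0.09,0],[0,0,-0.43,0.369,0.081,0.105,0],[0,0,-0.43,0.369,0.081,0.105,0],[0,0,-0.43,0.369,0.081,0.105,0]]

```text
time: 24.48
ee_pos: [0.5315, 0.2793, 0.0964]
eef_rot: [0.541, 0.841, 0.0, 0.0]
ft_force: [0.2, 0.2, -0.1]
width: 0.0377
grip_force: 14.5
```

```bash
python3 plan.py .531,.279,.049,2.0
```

```text
t 24.48 p [0.5315 0.2793 0.0964] phi 1.999 w 0.0377 grip 14.5 F [ 0.2  0.2 -0.1] j [ 0.09  0.54 -0.84  1.66  0.44  1.13 -0.44]
[0.001, 0, -0.001, 0, -0.001, 0.047] dist 0.047
```

Call:
step_arm:
  deltas:
    - [[0,0,0,0,-0.001,0.036,0],[0,0,0,0,-0.001,0.047,0],[0,0,0,0,-0.001,0.047,0],[0,0,0,0,-0.001,0.047,0],[0,0,0,0,-0.001,0.047,70],[0,0,0,0,-0.001,0.047,70],[0,0,0,0,-0.001,0.047,70],[0,0,0,0,-0.001,0.047,70],[0,0,0,0,-0.001,0,70],[0,0,0,0,-0.001,-0.06,70],[0,0,0,0,-0.001,-0.12,70],[0,0,0,-0.28,-0.07,-0.15,70],[0,0,0,-0.28,-0.07,-0.15,70],[0,0,0,-0.28,-0.07,-0.15,70],[0,0,0,-0.28,-0.07,-0.15,70],[0,0,0,-0.28,-0.07,-0.15,70],[0,0,0,-0.28,-0.07,-0.15,70],[0,0,0,-0.28,-0.07,-0.15,70]]

```text
time: 26.72
ee_pos: [0.5837, -0.0033, 0.2455]
eef_rot: [0.54, 0.842, 0.0, -0.0]
ft_force: [-0.3, -0.7, -0.7]
width: 0.0611
grip_force: 0.0
```

```bash
python3 plan.py; python3 - <<'E'
from h import *
from bench import cams
c=cams.camera("top");s=cams.camera("side")
a=cv2.resize(c["img"][150:350,160:440],(560,400));b=cv2.resize(s["img"][140:340,180:440],(260,200))
cv2.imwrite("pics/t4.png",cv2.resize(c["img"][150:350,160:440],None,fx=2.8,fy=2.8)[:,:,::-1])
cv2.imwrite("pics/s4.png",cv2.resize(s["img"][140:340,180:440],None,fx=3,fy=3)[:,:,::-1])
for n,p in dict(k=(.5309,.2789,.092),b=(.624,.2917,.067),g=(.6367,.1985,.06),o=(.5436,.1858,.033)).items():
    print(n,((w2pix(c,p)-[160,150])*2.8).round(0))
E
```

```text
t 26.73 p [ 0.5837 -0.0033  0.2455] phi 2.001 w 0.0611 grip 0.0 F [-0.3 -0.7 -0.7] j [ 0.59  0.35 -0.82  1.54  0.26  1.37  0.17]
k [ 98. 282.]
b [ 93. 134.]
g [245. 118.]
o [266. 268.]
```

View pics/t4.png

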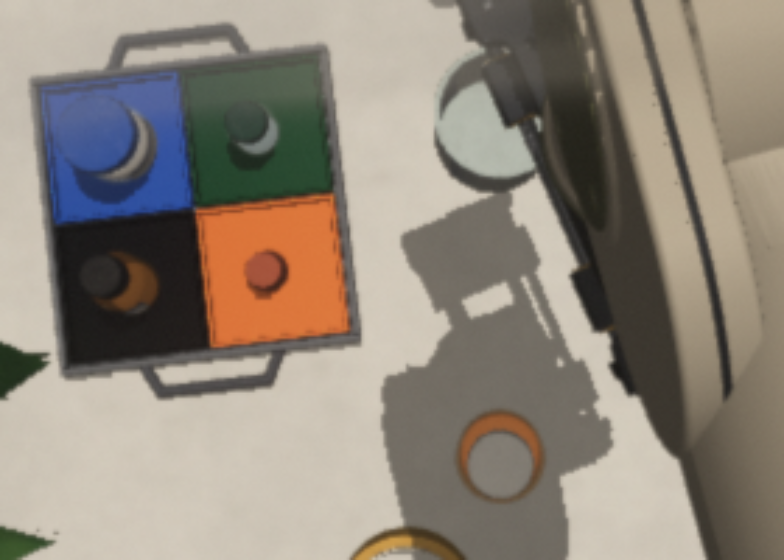

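View pics/s4.png

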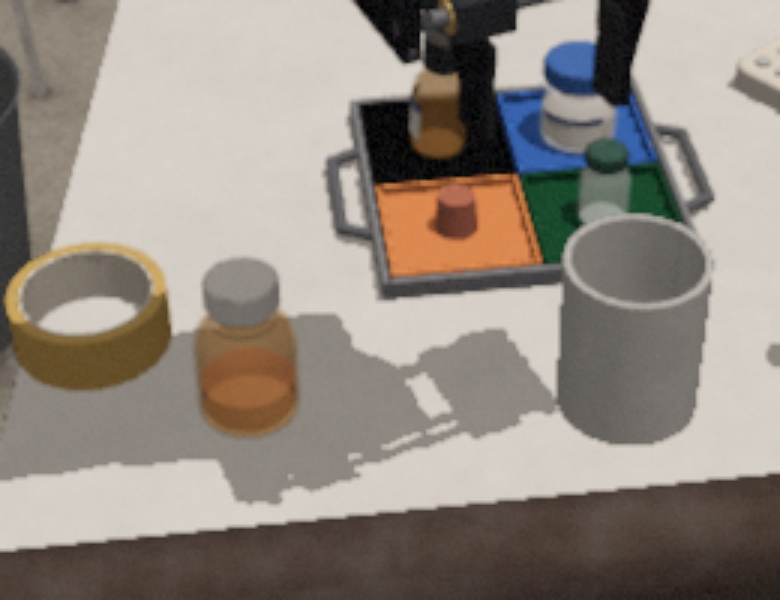

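All four tops sit within about 5 mm of prediction: black cap at crop (103,275), blue (98,133), green (250,122) and orange (264,271). All are upright, the white-cap bottle has not moved, and the arm is clear, so I'm handing in.

```bash
python3 -c "
from bench import r
print(r.close_job())"
```

```text
the job is handed in; nothing more can be done
None
```

I handed the job in at about 27 s: all four kit items stand upright within about 5 mm of the middle of their own colour's insert. The white-cap bottle and the grey stopper were left standing, though the arm hid the grey stopper in the last pictures.

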